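Set the mushroom mill three clicks off its stop

ROBOT

A 6-joint arm with a two-finger parallel gripper is mounted at the origin on the work surface. World frame = base frame: x ahead of the robot, y to its left, z up, the work surface at z = 0. Lengths are in m, angles in rad, forces in N, time in s.
With the tool pointing down it reaches from about 0.375 to 0.975 m from the base axis. Payload 3.8 kg.
Tool frame: the origin (TCP) lies midway between the tips of the shut fingers; the grasp point (between the pads) lies 19 mm behind it; z points along the fingers, y is the line along which they close (so a half turn about z gives the same grasp; the last joint's range is limited). The gripper opens to 88 mm and grips with 3 to 60 N. Pads are 18 mm wide; open, the fingers measure 123 mm over their backs; the gripper's body (75 mm by 187 mm) begins 45 mm behind the grasp point.
Start: joints at [-1.178, 0.264, 1.604, -0, 1.274, -0.037], TCP at [0.281, -0.614, 0.239] pointing down, gripper open.
Joint ranges: [-2.63, 2.63], [-0.94, 2.18], [0.31, 2.57], [-1.31, 4.45], [0, 2.66], [-2.55, 2.55]. Speed limits (rad/s): [2.57, 2.57, 3.14, 3.14, 3.14, 3.14].

INTERFACE

Orientations are given as a rotation vector (axis times angle).
In Python, from cell import manip, inverse_kinematics, cams, order gives the robot as it stands. Calls block until the motion is done:
- manip.move_pose(position, orientation): joint-space move of the TCP to a pose.
- manip.move_linear(position, rate=0.15, rot=None): straight line of the TCP; rot=None keeps the orientation; rate is the mean speed in m/s.
- manip.set_joints(angles): joint-space move.
- manip.set_gripper(opening, force=None): finger opening in m; force is the grip in N (None keeps the last); returns when the fingers have stopped.
- manip.dwell(seconds).
- inverse_kinematics(position, orientation): joint angles nearest the present ones, or None.
- manip.state(): the state.
- cams.capture(name): name is "scene" or "side" or "wrist"; returns a dict with "image" (480x640x3 uint8, blue, green, red), "z_map" (480x640 float32, m along the optical axis (not along the pixel's ray), 0 where there is no reading), "intrinsics" (3x3 intrinsics, pixels), "k1" (the pictures are not rectified: a ray, as slopes to the right and down, at radius r is drawn at 1 + k1 r^2 times it, then the intrinsics apply), "position" and "orientation" of the camera in the world; the wrist camera has in their place "T_tool_cam" (4x4, takes a point from camera to tool coordinates, whose origin is the TCP and whose axes are the flange's). Camera axes: x right, y down, z forward; pixel columns grow to the right and rows downward; lengths in m; the calibration is good to about 2 mm. A picture is of the moment at which its call begins: read the wrist's pose just before it.
A pose or a line that the arm cannot do raises manip.IKError and nothing moves.
- order.close_job(): hands the job in; it is judged then, once.
The state is a dict: "clock": time; "joint_pos": joint angles; "joint_velocities": joint speeds; "tau": joint torques, N m; "tool_pos": TCP position; "tcp_rot": TCP orientation; "contact_force": force on the tool from outside, world axes, zero at the start; "moment": the same for the moment, N m; "gripper_width": finger opening in m; "grasp_force": force on a finger pad.
Only numpy, scipy, OpenCV 4.12 (cv2) and the standard library are available. Lean on these libraries where they do the work, as an engineer would, in place of code of your own. Each camera call takes 0.05 s, during which the arm holds its last target. There are 200 camera calls.

TASK

The mill with the hopper is to grind the dried mushrooms: turn its grind dial clockwise until it reaches its stop (finest), then turn it back counter-clockwise by three clicks and let go. Each white tick around the dial is one click. The timer box beside it has a similar dial: leave that dial as it is.

Things in the scene. Friction and masses are not known exactly. Their poses are not given: they have to be found in the camera images.
- grind_dial (a joint): Angle (rad) of the mill's grind dial about its upright axis: 0 at the hard clockwise stop (seen from above), growing counter-clockwise, up to 4.6. One click is 24 degrees (0.419 rad). Starts between 0.55 and 1.35. Clicks are marked by 12 white ticks on the deck (the longer one at the stop), not felt: the dial turns smoothly against about 0.06 N m of friction and stays where it is left.
- dial_grip (a point): Grip point of the grind dial, on its axis 160 mm above the table, midway along an upright grip bar 14 mm thick, 52 mm long; bar top at 172 mm, below it a round black skirt 64 mm across with its upper face at 134 mm. The point turns with the dial: x along the bar to the end with the white pointer line, z up.
- mill: Aluminium mill with dark deck, fixed, 130 mm along x, 120 mm high. Origin on the table straight below the dial's axis; it reaches from -70 to +200 mm along its y. A whitish clear round hopper, lid knob black (94 mm across, top at 195 mm) stands 145 mm from the dial along +y. At the stop the pointer is at yaw -0.7 rad from the mill's x. May stand left or right of the timer.
- timer_pointer (a point): Pointer end of the bar of the timer's dial, 26 mm from that dial's axis and 160 mm above the table. The timer is a box 130 x 130 mm, 120 mm high, without a hopper, fixed to the table; its dial looks like the mill's. Not to be turned.

How it is judged:
By the outcome, as a careful person would: the job done as asked, in the order asked, and still so for the second after the job is handed in, with the robot touching nothing.
It also fails if it takes over 38 s, if anything falls off the work surface, if the arm or the gripper's body presses on something with over 40 N, if the wrist force passes 120 N, or if a joint passes its speed limit or range.

## Working session

There is one attempt and no reset: what is moved stays moved. The work goes in short steps, each a Python script; the robot and the scene stay as the last script left them, time stands still between calls to the robot, and variables do not carry over. Pictures are saved under pics/ and viewed, at most 10 in all, crops included, and the job is handed in when it is done.

```bash
ls; mkdir -p pics
python3 - <<'E'
from cell import manip,cams
import cv2,numpy as np
for n in("scene","side"):
    c=cams.capture(n); cv2.imwrite(f"pics/{n}0.png",c["image"]); np.savez(f"/tmp/{n}.npz",**c)
    print(n,c["position"],c["orientation"],c["k1"],c["intrinsics"])
print(manip.state())
E
```

```text
pics
scene [ 1.30268607 -0.20501952  0.70164183] [-1.81803194 -1.42712773  0.72330532] -0.04416689128347636 [[532.58747339   0.         309.48977081]
 [  0.         532.58747339 233.79210903]
 [  0.           0.           1.        ]]
side [ 0.27870305 -0.4315252   0.58702032] [-2.25453202  0.63283748 -0.27644583] -0.05935564371948462 [[458.18890323   0.         327.63763227]
 [  0.         458.18890323 233.58120219]
 [  0.           0.           1.        ]]
{'clock': 0.1, 'joint_pos': array([-1.17787716e+00,  2.64667207e-01,  1.60521274e+00, -7.93150967e-06,
        1.27368257e+00, -3.68963844e-02]), 'joint_velocities': array([ 0.00055741, -0.00159925, -0.00445562, -0.00087485, -0.00038443,
       -0.00108255]), 'tau': array([-2.29210247e-05, -5.03622115e+01, -3.58071184e+01,  7.30813388e-02,
        2.33231345e-02, -5.73662078e-05]), 'tool_pos': array([ 0.28103321, -0.61302654,  0.23753298]), 'tcp_rot': array([-3.06743001e+00, -6.69558042e-01,  5.59284678e-04]), 'contact_force': array([-0.1018083 , -0.83646531, -0.67564219]), 'moment': array([ 0.03969131, -0.00015498, -0.00364082]), 'grasp_force': 0.0, 'gripper_width': 0.08845528533814759}
```

View pics/scene0.png

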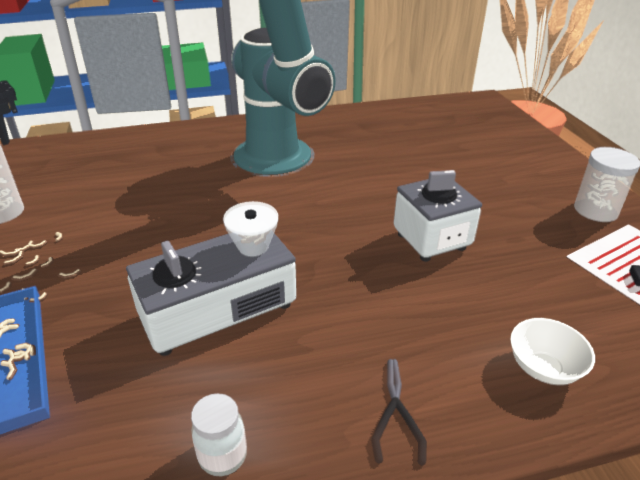

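View pics/side0.png

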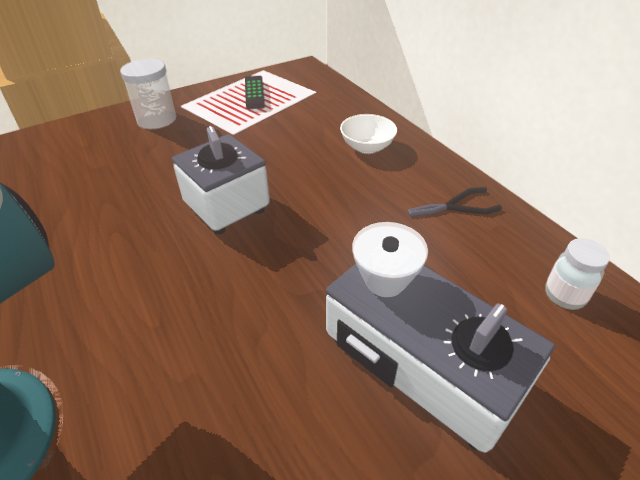

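The scene view shows the mill on the left, with its dial at about (173,270) and the hopper knob at (250,214). The timer is at (440,190). In the side view the mill's dial is at (483,343), the knob at (390,243) and the timer's dial at (217,155).

```bash
cat > h.py <<'E'
import numpy as np,cv2
from scipy.spatial.transform import Rotation as R
def rays(c,uv):
    K=c["intrinsics"];k=float(c["k1"])
    uv=np.atleast_2d(uv).astype(float)
    d=(uv-[K[0,2],K[1,2]])/[K[0,0],K[1,1]]
    s=d.copy()
    for _ in range(20): s=d/(1+k*(s**2).sum(1,keepdims=True))
    return np.c_[s,np.ones(len(s))]
def to_plane(c,uv,z):
    """pixels -> world points on plane z; c has position & orientation (rotvec)"""
    v=R.from_rotvec(c["orientation"]).apply(rays(c,uv)); p=np.array(c["position"])
    return p+v*((z-p[2])/v[:,2])[:,None]
def wrist(manip,cams):
    s=manip.state(); c=cams.capture("wrist"); T=np.array(c["T_tool_cam"])
    Rt=R.from_rotvec(s["tcp_rot"])
    c["position"]=s["tool_pos"]+Rt.apply(T[:3,3]); c["orientation"]=(Rt*R.from_matrix(T[:3,:3])).as_rotvec()
    return c
E
python3 - <<'E'
from h import *
for n,pts in(("scene",[(174,271),(250,214),(440,192)]),("side",[(483,343),(390,243),(217,156)])):
    c=dict(np.load(f"/tmp/{n}.npz"))
    for p,z in zip(pts,(.134,.195,.134)): print(n,p,to_plane(c,p,z)[0].round(4))
E
```

```text
scene (174, 271) [ 0.6043 -0.2674  0.134 ]
scene (250, 214) [ 0.5597 -0.1304  0.195 ]
scene (440, 192) [0.4846 0.2596 0.134 ]
side (483, 343) [ 0.5882 -0.2728  0.134 ]
side (390, 243) [ 0.5532 -0.13    0.195 ]
side (217, 156) [0.4678 0.2523 0.134 ]
```

The dial-to-hopper distance comes out at 146 mm, which matches the given 145. The mill's yaw is about 0.285. Next is a wrist look from above.

Run:
```python
from h import *
from cell import manip,cams,inverse_kinematics
T=np.array(cams.capture("wrist")["T_tool_cam"]); print(T.round(3))
# tool down, tool x at yaw a
down=lambda a:(R.from_euler('z',a)*R.from_euler('x',np.pi)).as_rotvec()
for a in (0.3,-.4,0.,.7,1.2,-2.8):
    print(a,inverse_kinematics([.597,-.27,.141],down(a)))
a=0.3
d=R.from_rotvec(down(a)).apply(T[:3,3])
p=np.array([.597,-.27,.40])-[d[0],d[1],0]; print(p)
manip.move_pose(p,down(a))
c=wrist(manip,cams); cv2.imwrite("pics/w1.png",c["image"]); np.savez("/tmp/w1.npz",**c); print(c["position"],manip.state()["clock"])
```

```text
[[ 0.001 -0.966 -0.258  0.066]
 [ 1.     0.001 -0.    -0.001]
 [ 0.    -0.258  0.966 -0.146]
 [ 0.     0.     0.     1.   ]]
0.3 [-0.46274468  0.30050256  1.74408538  0.          1.09700471  0.80805164]
-0.4 [-4.62744683e-01  3.00502562e-01  1.74408538e+00 -8.88178420e-16
  1.09700471e+00  1.50805164e+00]
0.0 [-4.62744683e-01  3.00502562e-01  1.74408538e+00 -4.44089210e-16
  1.09700471e+00  1.10805164e+00]
0.7 [-4.62744683e-01  3.00502562e-01  1.74408538e+00 -4.44089210e-16
  1.09700471e+00  4.08051644e-01]
1.2 [-4.62744683e-01  3.00502562e-01  1.74408538e+00 -4.44089210e-16
  1.09700471e+00 -9.19483558e-02]
-2.8 [-4.62744683e-01  3.00502562e-01  1.74408538e+00 -4.44089210e-16
  1.09700471e+00 -2.37513366e+00]
[ 0.53440102 -0.28995132  0.4       ]
[ 0.59663373 -0.27082956  0.54507182] 1.825
```

View pics/w1.png

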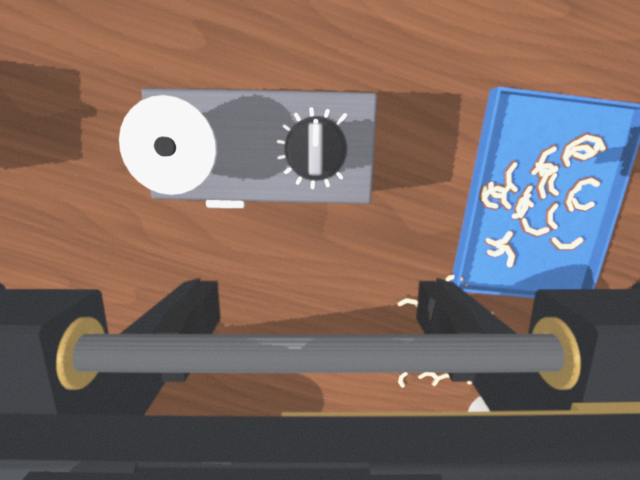

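The wrist view shows the dial at (316,148) with its bar pointing up, the hopper knob at (165,146), and ticks around the skirt with the longest at about (342,117). I'll refine these with masks.

```bash
cat >> h.py <<'E'
def analyse(c,guess,zoom=None):
    """dial centre, tick yaws, bar yaw (mod pi) from masks near guess px"""
    im=c["image"]; h=cv2.cvtColor(im,cv2.COLOR_BGR2HSV); u0,v0=guess
    yy,xx=np.mgrid[:480,:640]; rad=np.hypot(xx-u0,yy-v0)
    L=im.max(2)
    cs,_=cv2.findContours(((L<60)&(rad<60)).astype(np.uint8),0,2)
    k=max(cs,key=cv2.contourArea); (cu,cv_),r=cv2.minEnclosingCircle(cv2.convexHull(k))
    el=cv2.fitEllipse(cv2.convexHull(k)); C=to_plane(c,el[0],.134)[0]
    e=to_plane(c,[(el[0][0]-r,el[0][1]),(el[0][0]+r,el[0][1])],.134); print("skirt px",el,"circ",cu,cv_,r,"diam",np.linalg.norm(e[0]-e[1]),"C",C)
    rad=np.hypot(xx-el[0][0],yy-el[0][1])
    bm=((L>110)&(rad<r-1)).astype(np.uint8); cs,_=cv2.findContours(bm,0,2); k=max(cs,key=cv2.contourArea)
    rc=cv2.minAreaRect(k); box=to_plane(c,cv2.boxPoints(rc),.172); s=[box[1]-box[0],box[2]-box[1]]; l=[np.linalg.norm(q) for q in s]
    a=s[int(np.argmax(l))]; print("bar",rc,"mm",l,"ctr",box.mean(0),"yaw",np.arctan2(a[1],a[0]))
    hw=((L>150)&(rad<r*1.7)&(rad>r-1)).astype(np.uint8)
    n,lab,st,ce=cv2.connectedComponentsWithStats(hw)
    for i in range(1,n):
        if st[i,4]>=4:
            q=to_plane(c,ce[i],.1205)[0]-C; print("tick",ce[i].round(1),st[i,4],"r",np.hypot(*q[:2]).round(4),"yaw",np.arctan2(q[1],q[0]).round(3))
    return C
E
python3 - <<'E'
from h import *
c=dict(np.load("/tmp/w1.npz")); C=analyse(c,(316,148))
im=c["image"]; L=im.max(2); m=((L<60)).astype(np.uint8); m[:,:140]=0;m[:,190:]=0;m[:130]=0;m[165:]=0
M=cv2.moments(m,True); p=(M['m10']/M['m00'],M['m01']/M['m00']); H=to_plane(c,p,.195)[0]; d=(H-C)[:2]; print("knob",p,H,np.hypot(*d),"mill yaw",np.arctan2(d[1],d[0])-np.pi/2)
cv2.imwrite("pics/w1c.png",cv2.resize(im[100:200,260:380],None,fx=5,fy=5,interpolation=cv2.INTER_CUBIC))
E
```

```text
skirt px ((335.1116638183594, 158.05978393554688), (14.532846450805664, 30.09803581237793), 23.51197052001953) circ 336.5 159.0 14.534542083740234 diam 0.032704599486788624 C [ 0.58931867 -0.29298383  0.134     ]
bar ((344.4775695800781, 163.7359619140625), (4.981990337371826, 20.245962142944336), 32.00538635253906) mm [np.float64(0.020276606857972022), np.float64(0.005090062453027827)] ctr [ 0.58737349 -0.30183784  0.172     ] yaw -0.2556051441654712
tick [316.3 157.5] 272 r 0.0212 yaw 1.861
tick [342.  175.9] 250 r 0.0228 yaw -2.437
knob (173.6, 148.1) [ 0.55392586 -0.13949165  0.195     ] 0.15751983832754574 mill yaw 0.22662280756301345
```

View pics/w1c.png

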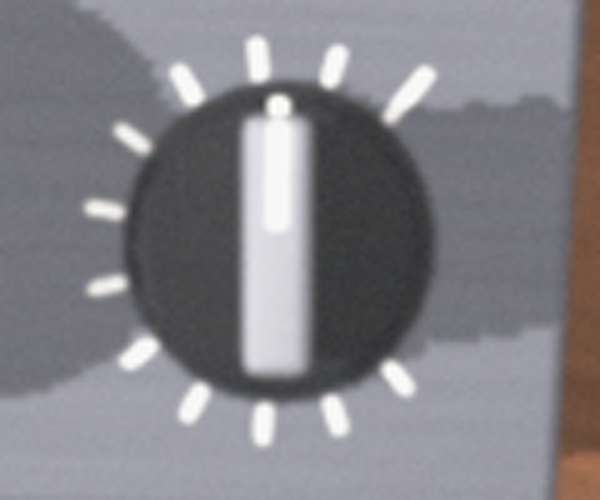

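The crop shows the white pointer line on the upper end, the longest tick at upper right (the stop), and 12 ticks. The pointer sits about 1.8 ticks counter-clockwise of the stop. I'm adjusting the thresholds.

```bash
sed -i 's/(L<60)&(rad<60)/(L<90)\&(rad<38)/; s/L>110/L>135/; s/L>150/L>190/' h.py
python3 - <<'E'
from h import *
c=dict(np.load("/tmp/w1.npz")); im=c["image"]; L=im.max(2); print(L[148,[298,305,316,328,340,352]],L[146,160:170])
C=analyse(c,(316,148))
m=((L<100)).astype(np.uint8); m[:,:150]=0;m[:,180:]=0;m[:130]=0;m[162:]=0
M=cv2.moments(m,True); p=(M['m10']/M['m00'],M['m01']/M['m00']); H=to_plane(c,p,.195)[0]; d=(H-C)[:2]; print("knob",p,H,np.hypot(*d),"mill yaw",np.arctan2(d[1],d[0])-np.pi/2)
E
```

```text
[ 78  78 221  58  63 121] [79 80 79 77 78 80 76 77 75 74]
skirt px ((315.5537109375, 147.94418334960938), (61.93440246582031, 62.353458404541016), 1.7908601760864258) circ 315.680419921875 147.86566162109375 31.434024810791016 diam 0.07025080806718492 C [ 0.59336251 -0.26872122  0.134     ]
bar ((314.4999694824219, 146.5), (12.999998092651367, 54.99999237060547), 0.0) mm [np.float64(0.05402770528476732), np.float64(0.012930593799266159)] ctr [ 0.59423798 -0.26762212  0.172     ] yaw 0.29309289116981335
tick [311.  111.1] 42 r 0.0405 yaw 0.426
tick [326.4 112.6] 37 r 0.0405 yaw -0.007
tick [296.7 116.2] 41 r 0.0407 yaw 0.85
tick [341.7 117.8] 53 r 0.0443 yaw -0.43
tick [286.  127.1] 21 r 0.0408 yaw 1.274
tick [280.5 141.4] 19 r 0.041 yaw 1.694
tick [281.  156.7] 19 r 0.0414 yaw 2.112
tick [287.3 170.3] 34 r 0.0419 yaw 2.524
tick [339.3 175.5] 33 r 0.042 yaw -2.117
tick [298.3 180.4] 38 r 0.0425 yaw 2.937
tick [326.6 182.8] 39 r 0.0421 yaw -2.53
tick [312.1 184.5] 38 r 0.0423 yaw -2.944
knob (164.81210191082803, 146.13694267515925) [ 0.55325596 -0.13105486  0.195     ] 0.14338954983201915 mill yaw 0.28348525154653403
```

The measurements are consistent. The centre is about (0.5935, -0.2685), the ticks are 24° apart with the stop tick at yaw -0.42, and the bar yaw is 0.293, so q is about 0.71. Next I grasp the bar and turn it clockwise to the stop, watching the moment.

```bash
cat >> h.py <<'E'
down=lambda a:(R.from_euler('z',a)*R.from_euler('x',np.pi)).as_rotvec()
def yaw(s):
    x=R.from_rotvec(s["tcp_rot"]).apply([1,0,0]); return np.arctan2(x[1],x[0])
def show(s,t=""): print(t,"t",round(s["clock"],2),"yaw",yaw(s).round(4),"Mz",s["moment"][2].round(3),"F",s["contact_force"].round(1),"w",round(s["gripper_width"],4),"gf",round(s["grasp_force"],1))
def turn(manip,da):
    j=np.array(manip.state()["joint_pos"]) if not hasattr(turn,"j") else turn.j
    j=j.copy(); j[5]-=da; turn.j=j; manip.set_joints(j); return manip.state()
E
python3 - <<'E'
from h import *
from cell import manip,cams
C=[.5935,-.2685]; o=down(.293)
manip.move_pose(C+[.24],o); show(manip.state(),"above")
manip.move_linear(C+[.143],rate=.1); show(manip.state(),"down")
manip.set_gripper(.0,force=20); show(manip.state(),"grip")
for k in range(6):
    s=turn(manip,-.1); show(s)
    if abs(s["moment"][2])>.6: break
E
```

```text
above t 2.55 yaw 0.2926 Mz 0.008 F [ 0.1 -0.   0.4] w 0.0879 gf 0.0
down t 3.67 yaw 0.293 Mz 0.016 F [ 0.6 -0.3 -0.1] w 0.088 gf 0.0
grip t 4.78 yaw 0.293 Mz 0.066 F [ 1.4 -1.9 -0.6] w 0.0136 gf 20.0
 t 5.03 yaw 0.1953 Mz -0.081 F [ 1.1 -1.5 -1. ] w 0.0139 gf 20.0
 t 5.28 yaw 0.0969 Mz -0.038 F [ 0.9 -0.9  0. ] w 0.0136 gf 20.0
 t 5.53 yaw -0.0023 Mz -0.099 F [ 0.9 -2.8 -1.2] w 0.0138 gf 20.0
 t 5.78 yaw -0.102 Mz -0.082 F [ 1.  -1.4 -1.4] w 0.0138 gf 20.0
 t 6.03 yaw -0.2018 Mz -0.053 F [ 1.4 -2.8 -1.4] w 0.0139 gf 20.0
 t 6.28 yaw -0.3018 Mz -0.068 F [ 0.7 -4.6 -2. ] w 0.0137 gf 20.0
```

Run:
```python
from h import *
from cell import manip
for k in range(12):
    s=turn(manip,-.025); manip.dwell(.1); s=manip.state(); show(s)
    if abs(s["moment"][2])>.3: break
```

```text
t 6.62 yaw -0.3251 Mz 0.033 F [ 1.3 -3.5 -1. ] w 0.0136 gf 20.0
 t 6.97 yaw -0.3511 Mz 0.004 F [ 1.3 -3.5 -0.7] w 0.0138 gf 20.0
 t 7.33 yaw -0.3762 Mz -0.015 F [ 0.4 -4.1 -1. ] w 0.0139 gf 20.0
 t 7.67 yaw -0.4012 Mz -0.093 F [ 0.1 -3.  -1.3] w 0.0139 gf 20.0
 t 8.03 yaw -0.4261 Mz 0.077 F [-0.  -4.4 -0.9] w 0.0138 gf 20.0
 t 8.38 yaw -0.4507 Mz 0.419 F [-0.1 -4.4 -1.4] w 0.014 gf 20.0
```

The moment rises to 0.42 N·m at yaw -0.45, so the stop is reached, about where predicted. Next I turn back 3 clicks to yaw 0.832, release and lift.

Run:
```python
from h import *
from cell import manip,cams
s=manip.state(); d=.832-yaw(s)
for k in range(3): show(turn(manip,d/3))
manip.dwell(.2); show(manip.state())
manip.set_gripper(.06); manip.move_linear([.5935,-.2685,.25],rate=.15); show(manip.state(),"up")
a=.3
T=np.array(cams.capture("wrist")["T_tool_cam"]); dd=R.from_rotvec(down(a)).apply(T[:3,3])
manip.move_pose(np.array([.5935,-.2685,.36])-[dd[0],dd[1],0],down(a)); manip.dwell(.2)
c=wrist(manip,cams); np.savez("/tmp/w2.npz",**c); cv2.imwrite("pics/w2.png",c["image"]); show(manip.state())
```

```text
t 8.87 yaw -0.0261 Mz 0.066 F [ 0.  -2.6 -0.9] w 0.0139 gf 20.0
 t 9.36 yaw 0.4006 Mz 0.031 F [ 1.1 -1.3  0.1] w 0.0137 gf 20.0
 t 9.85 yaw 0.8278 Mz 0.069 F [ 0.  -0.2 -0.6] w 0.0138 gf 20.0
 t 10.05 yaw 0.8302 Mz 0.006 F [-0.7  1.8  0.7] w 0.0138 gf 20.0
up t 11.72 yaw 0.832 Mz -0.016 F [ 0.4  0.1 -0.9] w 0.0603 gf 0.0
 t 12.6 yaw 0.3016 Mz -0.015 F [-0.6  0.   0.8] w 0.0599 gf 0.0
```

View pics/w2.png

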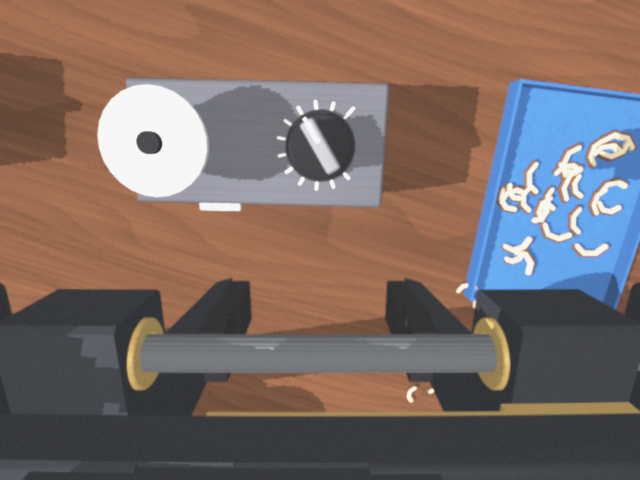

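The dial at (320,146) now points up and left, at the fourth tick from the stop, near (302,109). I'll check the angle numerically.

Run:
```python
from h import *
c=dict(np.load("/tmp/w2.npz")); analyse(c,(320,146))
```

```text
skirt px ((320.1789245605469, 145.07107543945312), (69.13375854492188, 69.89218139648438), 171.3031005859375) circ 320.2752685546875 145.04522705078125 35.151084899902344 diam 0.07024066885403452 C [ 0.59347358 -0.26878689  0.134     ]
bar ((318.0000305175781, 144.0), (62.55080032348633, 15.346315383911133), 60.945396423339844) mm [np.float64(0.013395494855731915), np.float64(0.054513981348747714)] ctr [ 0.59344625 -0.26692233  0.172     ] yaw -2.3131433175409812
tick [315.3 104.3] 51 r 0.0401 yaw 0.427
tick [332.3 105.4] 46 r 0.0406 yaw -0.003
tick [299.2 109.7] 51 r 0.0406 yaw 0.852
tick [349.4 111.7] 64 r 0.0441 yaw -0.431
tick [287.2 122. ] 26 r 0.0406 yaw 1.278
tick [280.4 137.8] 23 r 0.0416 yaw 1.697
tick [281.5 154.7] 22 r 0.0415 yaw 2.111
tick [288.4 170.1] 42 r 0.0421 yaw 2.526
tick [346.3 176.1] 38 r 0.0421 yaw -2.122
tick [300.6 181. ] 46 r 0.0423 yaw 2.934
tick [332.2 184. ] 43 r 0.0421 yaw -2.528
tick [316.  185.9] 42 r 0.0423 yaw -2.941
```

The bar yaw is 0.828, against 0.840 for the third tick, so the error is under 1° (0.03 click). I'm handing it in.

```bash
python3 -c "
from cell import order
print(order.close_job())"
```

```text
the job is handed in; nothing more can be done
None
```

I turned the grind dial clockwise to its stop, then back three clicks (under 1° off the third tick in the wrist image), let go of it and handed in the job at about 13 s; the arm never went near the timer dial.

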